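# Parts boxes at the trade counter: one open, one shut

### The job

Get the counter ready for the next order: leave the orange-lidded parts box standing open and the blue-lidded one latched shut. The lids have push-push latches: a full press down on the thumb mark and letting go pops a shut lid open and latches an open lid shut, so look at how each one stands, press only what needs it, and check how it ended up.

Things in the scene. Friction and masses are not known exactly. Their poses are not given: they have to be found in the camera images.
- orange_lid (a joint): hinge angle of the orange lid (rad): 0 latched shut, 0.5 open (front edge up), -0.125 at the stop. Push-push latch: a press past -0.08 (8 mm below shut at the mark; stop at 13 mm), then letting go, opens a shut lid and latches an open one; a shallower press may not. Takes 2 to 4 N up to the stop; rests 1 s after. Starts shut.
- blue_lid (a joint): hinge angle of the blue lid (rad): 0 latched shut, 0.5 open (front edge up), -0.125 at the stop. Push-push latch: a press past -0.08 (8 mm below shut at the mark; stop at 13 mm), then letting go, opens a shut lid and latches an open one; a shallower press may not. Takes 2 to 4 N up to the stop; rests 1 s after. Starts open or shut.
- orange_press (a point): round black thumb mark (26 mm) on top of the orange lid (140 x 122 mm) of a fixed grey parts box (140 x 110 mm): press here. On the lid's centre line, 105 mm from the hinge, 31 mm from the front edge; moves with the lid: 126 mm above the counter when shut, 176 open, 113 pressed to the stop. x runs from hinge to front edge (roughly away from the robot), y across the lid, z out of its top.
- blue_press (a point): round black thumb mark (26 mm) on top of the blue lid (140 x 122 mm) of a fixed grey parts box (140 x 110 mm): press here. On the lid's centre line, 105 mm from the hinge, 31 mm from the front edge; moves with the lid: 126 mm above the counter when shut, 176 open, 113 pressed to the stop. x runs from hinge to front edge (roughly away from the robot), y across the lid, z out of its top.
Not all that is in view belongs to the job. Leave any turquoise or white look-alike of the part that bears orange_lid alone.

How it is judged:
At the end, for the whole second after the job is handed in: The orange lid stands open (above 0.35 rad) and the blue lid is latched shut (between -0.04 and 0.05 rad), both staying so with nothing holding them (value of joint orange_lid above 0.35 rad and value of joint blue_lid between -0.04 and 0.05 rad); the robot touches nothing.
It also fails if it takes over 45 s, if anything falls off the work surface, if the arm or the gripper's body presses on something with over 40 N, if the wrist force passes 120 N, or if a joint passes its speed limit or range.

### The arm

A 7-joint arm with a two-finger parallel gripper is mounted at the origin on the work surface. World frame = base frame: x ahead of the robot, y to its left, z up, the work surface at z = 0. Lengths are in m, angles in rad, forces in N, time in s.
With the tool pointing down it reaches from about 0.425 to 0.875 m from the base axis. Payload 4.7 kg.
Tool frame: the origin (TCP) lies at the very end of the fingers, on their centre line; the grasp point (between the pads) lies 19 mm behind it; z points along the fingers, y is the line along which they close (so a half turn about z gives the same grasp; the last joint's range is limited). The gripper opens to 87 mm and grips with 3 to 60 N. Pads are 19 mm wide; open, the fingers measure 117 mm over their backs; the gripper's body (75 mm by 190 mm) begins 51 mm behind the grasp point.
Start: joints at [-1.298, 0.321, -0.07, 1.45, 0.023, 1.371, -0.057], TCP at [0.166, 0.628, 0.223] pointing down, gripper open.
Joint ranges: [-2.86, 2.86], [-0.3, 2.09], [-1.38, 1.24], [0.06, 2.45], [-1.56, 4.7], [0.09, 2.05], [-2.69, 2.69]. Speed limits (rad/s): [2.57, 2.57, 3.14, 3.14, 3.14, 3.14, 3.14].

### API

Orientations are given as a rotation vector (axis times angle).
In Python, from bench import get_state, get_image, get_calibration, close_job gives the robot as it stands.
- The arm moves only by the shell command python3 -m crank 'ROWS' [FORCE]. ROWS is JSON, a list of rows, each a list of 5 numbers: the opening, from 0 (shut) to 1 (fully open), then the shift along the world's x, y, z in units of 0.2 m (1.0 is 0.2 m), then the turn about the world's z in units of 2 pi rad (1.0 is 2 pi rad). A call has 1 to 5 rows; each row is the pose to reach, as a shift and turn from the pose commanded when the call began, turning the shorter way round; what a row does not reach only later rows make up. A row lasts 1/8 s, in which the tool goes at most 62.5 mm and 10.7 degrees, less where a joint would pass 70% of its speed; a pose out of reach is approached as far as the arm can. A call with a number of a shift or a turn outside -1 to 1 is refused whole. A call with a gripper value outside its range is refused whole. The fingers move at their own pace and stop on an object; FORCE is the grip in N (left out, the last holds). Time passes only in rows, so rows that repeat a pose let the fingers close. It gives the time, the measured TCP pose, the force, the opening and the grip force at its end, in the units of the state.
- get_state(): the state, without advancing time (a new reading comes with each control period).
- get_image(name): name is "scene" or "side" or "wrist"; returns the picture (400x640x3 uint8, red, green, blue); there is no depth.
- get_calibration(name): a dict with "fovy" (degrees; the focal length in pixels is half the picture's height over the tangent of half this angle, whatever the lens; pixels are square), "cx", "cy" (the principal point, pixels), "R" (3x3) and "t" (3): a world point X has camera coordinates R X + t. Camera axes: x right, y down, z forward; pixel columns grow to the right and rows downward; lengths in m; the calibration is good to about 2 mm. A picture is of the moment at which its call begins: read the wrist's pose just before it. get_calibration takes no time and is no camera call; for the wrist camera it gives the pose at the moment of the call.
- close_job(): hands the job in; it is judged then, once.
The state is a dict: "time": time; "joint_positions": joint angles; "qd": joint speeds; "joint_torque": joint torques, N m; "position": TCP position; "tool_rot": TCP orientation; "ft_force": force on the tool from outside, world axes, zero at the start; "torque": the same for the moment, N m; "grip_width": opening from 0.0 (shut) to 1.0 (fully open); "grip_force": force on a finger pad.
Only numpy, scipy, OpenCV 4.12 (cv2) and the standard library are available. Lean on these libraries where they do the work, as an engineer would, in place of code of your own. Each camera call takes 0.05 s, during which the arm holds its last target. There are 200 camera calls.

## Working session

There is one attempt and no reset: what is moved stays moved. The work goes in short steps, Python scripts to look and compute and a shell command to move; the robot and the scene stay as the last step left them, time stands still between calls to the robot, and variables do not carry over. Pictures are saved under pics/ and viewed, at most 10 in all, crops included, and the job is handed in when it is done.

```bash
mkdir -p pics
python3 - <<'E'
from bench import *
import cv2,numpy as np
s=get_state();print(s['time'],s['position'],s['tool_rot'])
a=get_image('scene');b=get_image('side')
cv2.imwrite('pics/a.png',a[:,:,::-1]);cv2.imwrite('pics/b.png',b[:,:,::-1])
np.savez('ab.npz',a=a,b=b)
E
```

```text
0.0 [0.16627769 0.62779602 0.22143912] [-4.05357063e-01 -3.11520689e+00  3.02592590e-03]
```

View pics/a.png

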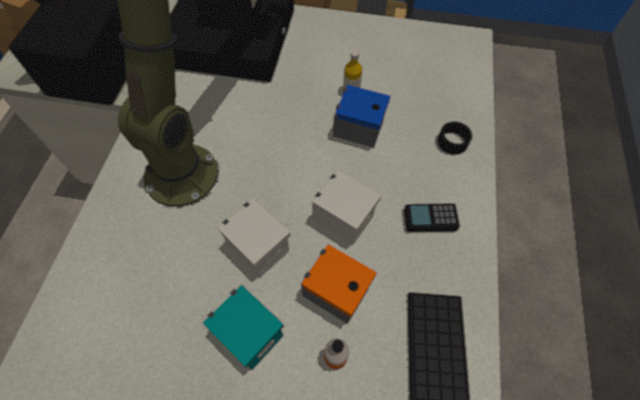

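View pics/b.png

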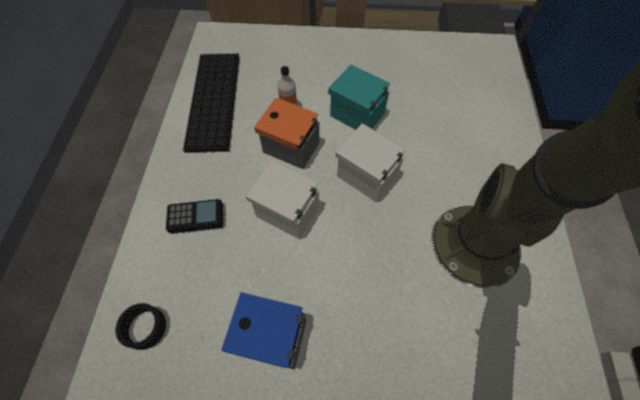

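Scene view: the orange lid's mark is at (353,286) and the blue lid's at (376,106). In the side view they are at (274,115) and (245,323). Look-alikes in the scene view are white at (345,202) and (255,235), and turquoise at (244,325), none with a mark. Next I'll triangulate the marks.

```bash
cat > h.py <<'E'
import numpy as np,cv2
from bench import *
def ray(c,u,v):
    f=200/np.tan(np.radians(c['fovy'])/2);R=np.array(c['R']);t=np.array(c['t'])
    d=R.T@np.array([(u-c['cx'])/f,(v-c['cy'])/f,1]);return -R.T@t,d/np.linalg.norm(d)
def tri(r1,r2):
    (o,d),(p,e)=r1,r2
    s=np.linalg.lstsq(np.c_[d,-e],p-o,rcond=None)[0]
    A,B=o+s[0]*d,p+s[1]*e;return (A+B)/2,np.linalg.norm(A-B)
def onz(r,z): return r[0]+r[1]*(z-r[0][2])/r[1][2]
def dark(im,u,v,r=9):
    w=im[v-r:v+r+1,u-r:u+r+1].max(2).astype(int);m=(w<60).astype(np.uint8)
    n,l,st,c=cv2.connectedComponentsWithStats(m);k=min(range(1,n),key=lambda i:np.hypot(*(c[i]-r)))
    return c[k][0]+u-r,c[k][1]+v-r,st[k][4]
E
python3 - <<'E'
from h import *
z=np.load('ab.npz');ca,cb=get_calibration('scene'),get_calibration('side');print({k:v for k,v in ca.items() if k not in 'Rt'})
for n,p,q,lo,hi in(('orange',(353,286),(274,115),8,18),('blue',(376,106),(245,323),100,118)):
    P,Q=dark(z['a'],*p),dark(z['b'],*q)
    X,g=tri(ray(ca,*P[:2]),ray(cb,*Q[:2]));print(n,P,Q,X.round(4),'gap',g.round(4))
    for h in(.126,.176):print(h,onz(ray(ca,*P[:2]),h).round(3),onz(ray(cb,*Q[:2]),h).round(3))
    m=[cv2.inRange(cv2.cvtColor(z[k],cv2.COLOR_RGB2HSV),(lo,150,60),(hi,255,255)) for k in'ab']
    for mm,c in zip(m,(ca,cb)):
        C=max(cv2.findContours(mm,0,2)[0],key=cv2.contourArea);bx=cv2.approxPolyDP(C,.06*cv2.arcLength(C,True),True)[:,0]
        print([(tuple(map(int,x)),onz(ray(c,*x),X[2])[:2].round(3).tolist()) for x in bx])
a=z['a'];b=z['b']
t=lambda i,u,v:cv2.resize(i[v-50:v+50,u-65:u+65],(390,300))
cv2.imwrite('pics/c.png',np.vstack([np.hstack([t(a,353,286),t(b,274,115)]),np.hstack([t(a,376,106),t(b,250,323)])])[:,:,::-1])
E
```

```text
{'fovy': 49.31060263304346, 'cx': 324.12661839503596, 'cy': 195.54694129250925}
orange (np.float64(352.8301886792453), np.float64(285.62264150943395), np.int32(53)) (np.float64(273.82758620689657), np.float64(114.89655172413794), np.int32(29)) [ 0.5632 -0.2949  0.1268] gap 0.0015
0.126 [ 0.563 -0.295  0.126] [ 0.564 -0.295  0.126]
0.176 [ 0.562 -0.312  0.176] [ 0.553 -0.253  0.176]
[((328, 245), [0.487, -0.203]), ((302, 284), [0.443, -0.312]), ((350, 316), [0.566, -0.367]), ((375, 272), [0.61, -0.252])]
[((294, 94), [0.516, -0.376]), ((255, 127), [0.61, -0.249]), ((294, 148), [0.496, -0.186]), ((316, 115), [0.446, -0.302])]
blue (np.float64(375.4166666666667), np.float64(106.66666666666667), np.int32(24)) (np.float64(244.47), np.float64(323.08), np.int32(100)) [0.5515 0.2655 0.1282] gap 0.0001
0.126 [0.552 0.267 0.126] [0.552 0.265 0.126]
0.176 [0.551 0.223 0.176] [0.542 0.273 0.176]
[((414, 7), [0.633, 0.748]), ((610, 31), [1.302, 0.746]), ((633, 0), [1.409, 0.934])]
[((241, 294), [0.569, 0.207]), ((223, 349), [0.586, 0.318]), ((287, 366), [0.454, 0.339]), ((300, 308), [0.439, 0.226])]
```

View pics/c.png

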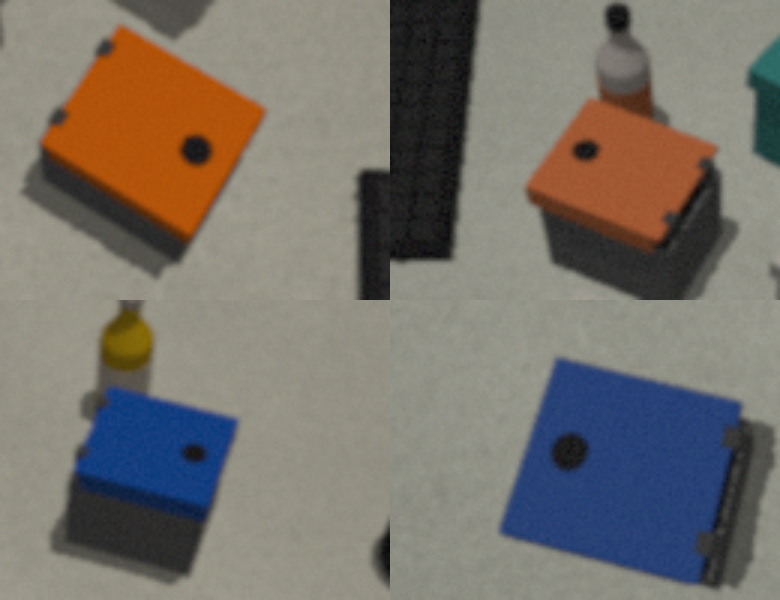

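Both marks triangulate to the shut height (0.127 and 0.128 m), so both lids are shut and only orange needs a press. Before moving I'll check how tall the bottles are for clearance.

```bash
python3 - <<'E'
from h import *
ca,cb=get_calibration('scene'),get_calibration('side')
print(tri(ray(ca,338,343),ray(cb,285,70)))
for z in(0,.1,.2,.25):print(z,onz(ray(ca,351,95),z).round(3),onz(ray(ca,355,55),z).round(3))
E
python3 -m crank '[[0,0,0,0.3,0],[0,0.3,-0.15,0.5,0],[0,0.6,-0.3,0.5,0],[0,0.9,-0.4,0.5,0],[0,1,-0.5,0.5,0]]'
```

```text
(array([ 0.54745983, -0.43745918,  0.15824209]), np.float64(0.001707274713050365))
0 [0.464 0.417 0.   ] [0.45  0.613 0.   ]
0.1 [0.471 0.324 0.1  ] [0.459 0.503 0.1  ]
0.2 [0.478 0.232 0.2  ] [0.467 0.393 0.2  ]
0.25 [0.481 0.185 0.25 ] [0.471 0.338 0.25 ]
time: 0.72
position: [0.3696, 0.5265, 0.3219]
tool_rot: [0.41, 3.114, -0.002]
ft_force: [0.3, 0.3, -0.7]
grip_width: 0.519
grip_force: 0.0
```

```bash
python3 -m crank '[[0,0.22,-0.2,0,0],[0,0.44,-0.4,0,0],[0,0.66,-0.6,0,0],[0,0.88,-0.8,0,0],[0,0.97,-1,0,0]]' && python3 -m crank '[[0,0,-0.3,0,0],[0,0,-0.6,0,0],[0,0,-0.9,0,0],[0,0,-1,0,0]]' && python3 -m crank '[[0,0,-0.3,0,0],[0,0,-0.6,0,0],[0,0,-0.9,0,0],[0,0,-1,0,0]]' && python3 -m crank '[[0,0,-0.3,0,0],[0,0,-0.6,0,0],[0,0,-0.9,0,0],[0,0,-1,0,0],[0,0,-1,0,0]]'
```

```text
time: 1.35
position: [0.5625, 0.3255, 0.3212]
tool_rot: [-0.41, -3.114, 0.003]
ft_force: [-0.2, -0.7, 0.7]
grip_width: 0.019
grip_force: 0.0
time: 1.85
position: [0.5606, 0.1229, 0.3228]
tool_rot: [0.416, 3.113, -0.002]
ft_force: [-0.7, 0.5, 0.1]
grip_width: 0.008
grip_force: 0.0
time: 2.35
position: [0.5599, -0.0759, 0.3226]
tool_rot: [0.414, 3.114, -0.002]
ft_force: [0.1, 0.4, -0.0]
grip_width: 0.005
grip_force: 0.0
time: 2.98
position: [0.5601, -0.2727, 0.3218]
tool_rot: [-0.409, -3.114, 0.0]
ft_force: [0.8, 0.5, -0.4]
grip_width: 0.006
grip_force: 0.0
```

```bash
python3 -m crank '[[0,0.016,-0.11,-0.2,0],[0,0.016,-0.11,-0.45,0],[0,0.016,-0.11,-0.6,0],[0,0.016,-0.11,-0.6,0]]'
python3 - <<'E'
from h import *
c=get_calibration('wrist');s=get_state();im=get_image('wrist');cv2.imwrite('pics/w.png',im[:,:,::-1])
f=200/np.tan(np.radians(c['fovy'])/2)
for X in([.5633,-.295,.1265],s['position']):
    p=np.array(c['R'])@np.array(X)+c['t'];print(p[:2]/p[2]*f+[c['cx'],c['cy']])
print(s['position'])
E
```

```text
time: 3.48
position: [0.5632, -0.2897, 0.1997]
tool_rot: [-0.399, -3.111, -0.005]
ft_force: [0.5, -0.2, -0.5]
grip_width: 0.003
grip_force: 0.0
[313.5525993  206.38007444]
[319.74304061 244.52444051]
[ 0.56322304 -0.2897239   0.19971281]
```

View pics/w.png

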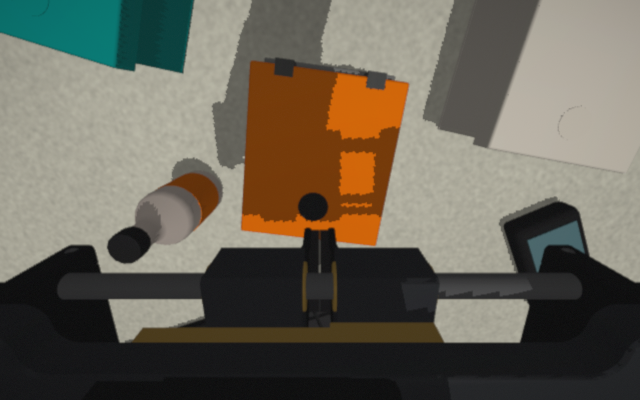

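The wrist view shows the mark at (313,206), matching the predicted (313.6,206.4), so I press.

```bash
python3 -m crank '[[0,0,0,-0.2,0],[0,0,0,-0.35,0],[0,0,0,-0.39,0],[0,0,0,-0.42,0],[0,0,0,-0.42,0]]'
```

```text
time: 4.15
position: [0.565, -0.2934, 0.1203]
tool_rot: [0.404, 3.113, 0.0]
ft_force: [-0.1, 1.7, 2.7]
grip_width: 0.002
grip_force: 1.2
```

```bash
python3 -m crank '[[0,0,0,-0.01,0],[0,0,0,-0.02,0],[0,0,0,-0.02,0],[0,0,0,-0.02,0]]'
```

```text
time: 4.65
position: [0.5641, -0.294, 0.1149]
tool_rot: [0.405, 3.114, -0.001]
ft_force: [1.6, 0.3, 2.3]
grip_width: 0.005
grip_force: 1.4
```

```bash
python3 -m crank '[[0,0,0,-0.01,0],[0,0,0,-0.01,0]]' && python3 -m crank '[[0,0,0,0.3,0],[0,0,0,0.6,0],[0,0,0,0.9,0],[0,0,0,1,0],[0,0,0,1,0]]' && python3 -m crank '[[0,0,0.3,0,0],[0,0,0.6,0,0],[0,0,0.9,0,0],[0,0,1,0,0],[0,0,1,0,0]]' && python3 -m crank '[[0,0,0.3,0,0],[0,0,0.6,0,0],[0,0,0.6,0,0],[0,0,0.6,0,0],[0,0,0.6,0,0]]'
cat > look.py <<'E'
from h import *
import sys
a=get_image('scene');b=get_image('side');n=sys.argv[1];np.savez(n+'.npz',a=a,b=b)
cv2.imwrite(f'pics/{n}.png',np.vstack([cv2.resize(i,(480,300)) for i in(a,b)])[:,:,::-1])
print(get_state()['time'],get_state()['position'])
E
python3 look.py d
```

```text
time: 4.9
position: [0.5641, -0.294, 0.1142]
tool_rot: [0.405, 3.114, 0.0]
ft_force: [-0.2, 2.1, 9.9]
grip_width: 0.009
grip_force: 4.7
time: 5.52
position: [0.5633, -0.2947, 0.3136]
tool_rot: [0.407, 3.114, -0.002]
ft_force: [-0.5, 0.4, -0.9]
grip_width: 0.008
grip_force: 0.0
time: 6.15
position: [0.5627, -0.0914, 0.3101]
tool_rot: [-0.398, -3.112, 0.0]
ft_force: [-0.3, -0.7, -0.1]
grip_width: 0.006
grip_force: 0.0
time: 6.78
position: [0.5636, 0.0233, 0.3122]
tool_rot: [-0.412, -3.114, 0.002]
ft_force: [0.8, -0.7, -0.0]
grip_width: 0.008
grip_force: 0.0
6.875 [0.56361429 0.02418676 0.31244249]
```

View pics/d.png

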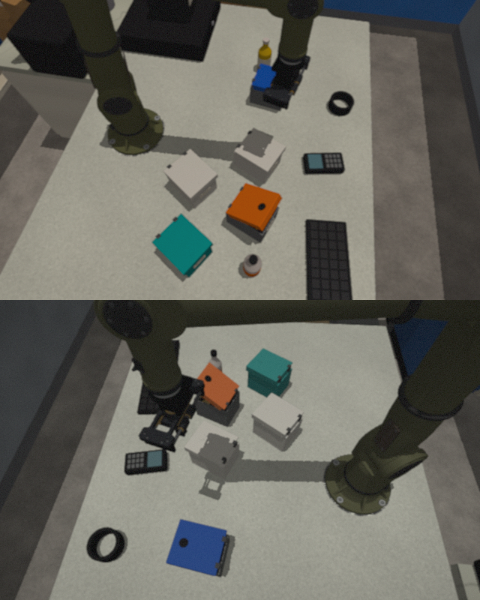

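The lid's outline has changed and it looks open. The orange mark is at about scene (349,276) and side (277,105), and blue is at side (244,323). Triangulating to confirm.

Run:
```python
from h import *
z=np.load('d.npz');ca,cb=get_calibration('scene'),get_calibration('side')
P,Q=dark(z['a'],349,276),dark(z['b'],277,105);print(P,Q,tri(ray(ca,*P[:2]),ray(cb,*Q[:2])))
Q=dark(z['b'],244,323);print(Q,onz(ray(cb,*Q[:2]),.126))
```

```text
(np.float64(348.6666666666667), np.float64(275.1333333333333), np.int32(45)) (np.float64(276.9714285714286), np.float64(104.4), np.int32(35)) (array([ 0.54897177, -0.28892083,  0.17661164]), np.float64(0.0005698611781970792))
(np.float64(244.41304347826087), np.float64(323.05434782608694), np.int32(92)) [0.55202282 0.26510298 0.126     ]
```

The orange mark is now at 0.1766 m, the open height, and blue is unchanged and shut. The arm is clear of everything.

```bash
python3 -c "from bench import *;print(close_job())"
```

```text
the job is handed in; nothing more can be done
None
```

The job is handed in: I pressed the orange lid once and it stands open (mark at 177 mm), and the blue lid was already latched shut, so I left it alone. The arm was clear of everything, with about 7 s on the clock; no verdict came back.

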